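# Slide the tall candlestick into its stall

### The arm

A 7-joint arm with a two-finger parallel gripper is mounted at the origin on the work surface. World frame = base frame: x ahead of the robot, y to its left, z up, the work surface at z = 0. Lengths are in m, angles in rad, forces in N, time in s.
With the tool pointing down it reaches from about 0.4 to 0.875 m from the base axis. Payload 19.3 kg.
Tool frame: the origin (TCP) lies midway between the tips of the shut fingers; the grasp point (between the pads) lies bot.tcp_to_grasp behind it (bot.tcp_to_grasp is the distance from the TCP to the grasp point, in m); z points along the fingers, y is the line along which they close (so a half turn about z gives the same grasp; the last joint's range is limited). The gripper opens to 85 mm and grips with 20 to 120 N. Pads are 22 mm wide; open, the fingers measure 114 mm over their backs; the gripper's body (76 mm by 85 mm) begins 54 mm behind the grasp point. The pads swing forward as they close: fully open they stand 13 mm farther back than shut.
Start: joints at [1.226, 0.521, -0.036, 1.599, 0.021, 1.021, -0.113], TCP at [0.17, -0.602, 0.231] pointing down, gripper open.
Joint ranges: [-2.91, 2.91], [-0.3, 2.13], [-1.5, 1.42], [0.17, 2.43], [-1.26, 4.41], [0.16, 1.93], [-2.52, 2.52]. Speed limits (rad/s): [1.89, 1.89, 2.39, 2.39, 3.01, 3.01, 3.01].

### API

Orientations are given as [roll, pitch, yaw] about the fixed x, y, z axes, in that order (R = Rz(yaw) Ry(pitch) Rx(roll)).
In Python, from workcell import observe, imaging, bot gives the robot as it stands.
- The arm moves only by the tool send_rows, never from a script. Its argument "plan" is text: rows parted by semicolons, each of 7 numbers parted by spaces: the shift along the tool's x, y, z in m, then the turn, a rotation vector about the tool's x, y, z in degrees, then the finger opening in m, from 0 to 0.0854. In form: dx dy dz rx ry rz claw; .... A call has 1 to 10 rows; each row is the pose to reach, as a shift and turn from the pose commanded when the call began, along the tool's axes at that moment; what a row does not reach only later rows make up. A row lasts 1/12 s, in which the tool goes at most 41.7 mm and 7.16 degrees, less where a joint would pass 70% of its speed; a pose out of reach is approached as far as the arm can. A call with a gripper value outside its range is refused whole. The fingers move at their own pace and stop on an object; "grip_force" is the grip in N (left out, the last holds). Time passes only in rows, so rows that repeat a pose let the fingers close. It gives the time, the measured TCP pose, the force, the opening and the grip force at its end, in the units of the state.
- observe(): the state, without advancing time (a new reading comes with each control period).
- imaging.grab_frame(name): name is "scene" or "top" or "wrist"; returns a dict with "color" (420x560x3 uint8, red, green, blue), "fx", "fy", "cx", "cy" (pixels), "eye" and "orientation" of the camera in the world; the wrist camera has in their place "tool_from_camera" (4x4, takes a point from camera to tool coordinates, whose origin is the TCP and whose axes are the flange's). Camera axes: x right, y down, z forward; pixel columns grow to the right and rows downward; lengths in m; the calibration is good to about 2 mm. A picture is of the moment at which its call begins: read the wrist's pose just before it. There is no depth.
- bot.job_done(): hands the job in; it is judged then, once.
The state is a dict: "clock": time; "qpos": joint angles; "qd": joint speeds; "joint_efforts": joint torques, N m; "position": TCP position; "tool_rot": TCP orientation; "force": force on the tool from outside, world axes, zero at the start; "moment": the same for the moment, N m; "grip_width": finger opening in m; "finger_force": force on a finger pad.
Only numpy, scipy, OpenCV 4.12 (cv2) and the standard library are available. Lean on these libraries where they do the work, as an engineer would, in place of code of your own. Each camera call takes 0.05 s, during which the arm holds its last target. There are 200 camera calls.

### The job

The tall candlestick was just glued and its shaft is still setting: without lifting or tipping it and without touching its brass shaft or candle, push it across the bench by its broad red foot into the stall with the green disc, all the way home until the foot rests against the back board. Leave it standing upright there and leave everything else where it stands.

Things in the scene. Friction and masses are not known exactly. Their poses are not given: they have to be found in the camera images.
- candlestick: Tall item, 267 mm (wick to 275): red round foot, brass shaft, white candle; 0.35-0.7 kg. Foot 88 mm diameter, upright side up to 24 mm, sloping in to 42 mm, where the shaft starts. Origin: centre of the foot's underside, z up. Slides under some 2 to 12 N; tips if pushed high. A hand pointing straight down at the foot would bump the shaft: lean it back from the push some 20 degrees.
- shaft: Brass shaft with candle, fixed on the foot; not to be touched. 24 mm diameter, 36 mm at the cup (184 to 197 mm above the bench), candle 22 mm thick above. Origin: its lower end, on the candlestick's axis 42 mm above the foot's underside.
- rack: Fixed dark wooden rack, three stalls side by side along its y, open above and towards its -x (the robot); the bench is their floor, no step. Origin: bench level, centre of the middle stall; stalls at y = -130, 0, 130 mm, each 118 wide, 80 deep. Back board's inner face at x = +45, 12 thick, 45 high. Dividers 12 thick, 40 high, from the back board to the mouth at x = -35.
- spot: Flat green disc, 100 mm diameter, 1 mm thick, painted-on (nothing catches on it), marking the one free stall. Origin: its centre at bench level, which is the stall's centre, 45 mm in front of the back board's inner face; its x axis points into the stall (same axes as the rack). A foot pushed home has its centre about 1 mm beyond it in x.
- lantern: Small black lantern with glass sides standing in another stall, 64 mm square, 116 mm high; loose. Origin: centre of its underside.
- jar: Green glass jar with a red cap standing in the remaining stall, 68 mm diameter, 100 mm high; loose. Origin: centre of its underside.
- glue: White glue bottle with orange cap, 44 mm diameter, 130 mm high, loose bystander. Origin: centre of its underside.
- tape: Yellow roll of tape lying flat, 90 mm diameter, 24 mm high, loose bystander. Origin: centre of its underside.
- tree: Small green toy fir tree in a clay pot, up to 96 mm wide, 179 mm high, loose bystander. Origin: centre of its underside.
- spool: Upright spool of red ribbon, 72 mm diameter, 58 mm high, loose bystander. Origin: centre of its underside.
- gift: Blue gift box with white bands, 90 x 70 mm, 56 mm high, loose bystander. Origin: centre of its underside.

How it is judged:
At the end, for the whole second after the job is handed in: The candlestick stands upright (within 0.05 rad) and at rest on the bench in the stall with the green disc, its foot no more than about 9 mm from the back board and its centre within 22 mm of the stall's middle line (x of candlestick in the frame of spot between -0.008 and 0.008 m and y of candlestick in the frame of spot between -0.022 and 0.022 m and height (world z) of candlestick below 0.004 m and angle between candlestick's own z axis and vertical below 0.05 rad and linear speed of candlestick below 0.02 m/s and angular speed of candlestick below 0.1 rad/s); the robot touches nothing.
It fails at once if the candlestick is tipped by more than 0.25 rad (angle between candlestick's own z axis and vertical above 0.25 rad).
It fails at once if the candlestick is lifted off the bench (foot's centre above 15 mm) (height (world z) of candlestick above 0.015 m).
It fails at once if the robot touches the shaft or the candle (over 0.5 N) (contact force between any of the fingers, the arm and shaft above 0.5 N).
It fails at once if another loose thing is moved by more than 20 mm or knocked over (distance of any of lantern, jar, glue, tape, tree, spool, gift from where it was at the start of the episode above 0.02 m or angle between any of lantern, jar, glue, tape, tree, spool, gift's own z axis and vertical above 0.4 rad).
It also fails if it takes over 59 s, if anything falls off the work surface, if the arm or the gripper's body presses on something with over 40 N, if the wrist force passes 120 N, or if a joint passes its speed limit or range.

## Working session

There is one attempt and no reset: what is moved stays moved. The work goes in short steps, Python scripts to look and compute and a tool call to move; the robot and the scene stay as the last step left them, time stands still between calls to the robot, and variables do not carry over. Pictures are saved under pics/ and viewed, at most 12 in all, crops included, and the job is handed in when it is done.

Besides the shell and the picture viewer there is one more tool, called after "Call:" as name(argument=value, ...), one argument or row to a line, values as JSON. send_rows: Moves the arm, as the interface text tells. Its arguments: {"type":"object","properties":{"plan":{"type":"string"},"grip_force":{"type":"number"}},"required":["plan"]}

```bash
mkdir -p pics; python3 - <<'E'
from workcell import observe, imaging, bot
import cv2
s=observe(); print(s['clock'],s['position'],s['tool_rot'],bot.tcp_to_grasp)
for n in ('scene','top'):
    f=imaging.grab_frame(n); cv2.imwrite(f'pics/{n}0.png',f['color'][:,:,::-1])
    print(n,f['fx'],f['fy'],f['cx'],f['cy'],f['eye'],f['orientation'])
E
```

```text
0.0 [ 0.16946674 -0.60123455  0.23071111] [-3.14042731e+00  9.74224210e-05  2.74808686e-01] 0.0187
scene 402.1709088197704 402.1709088197704 282.91658117574235 208.66191170741726 [1.12615731 0.45217424 0.5471178 ] [-2.13264032  0.00428258  2.17799209]
top 502.13013648353785 502.13013648353785 286.26025378671955 206.64138114693486 [0.29897199 0.01618815 1.35080198] [-2.98755855 -0.01005822 -1.59787468]
```

View pics/scene0.png

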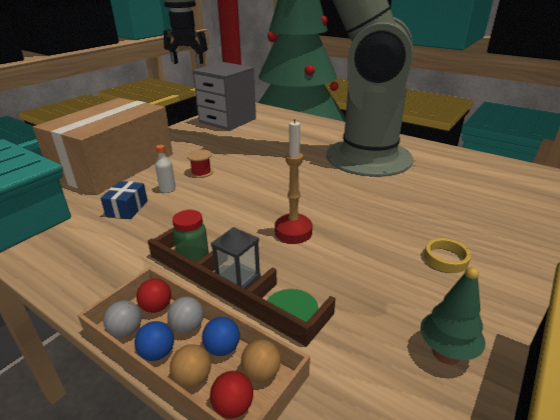

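View pics/top0.png

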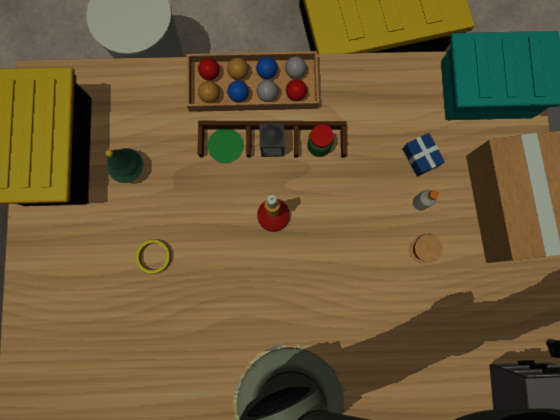

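The scene view shows the candlestick foot at about (294,229) and the green disc at about (292,308) in the near-right stall. In the top view the foot is at (273,215), the disc at (225,146), and the lantern and jar stand in the stalls to the right of it.

```bash
cat > h.py <<'E'
import numpy as np, cv2
from scipy.spatial.transform import Rotation as R
from scipy.optimize import least_squares
from workcell import observe, imaging, bot
def rays(f,px):
    px=np.atleast_2d(px).astype(float)
    d=np.c_[(px[:,0]-f['cx'])/f['fx'],(px[:,1]-f['cy'])/f['fy'],np.ones(len(px))]
    return d@R.from_euler('xyz',f['orientation']).as_matrix().T
def plane(f,px,z):
    d=rays(f,px); e=np.array(f['eye']); return (e+d*((z-e[2])/d[:,2])[:,None])[:,:2]
def blob(f,lo,hi,win):
    hsv=cv2.cvtColor(f['color'],cv2.COLOR_RGB2HSV)
    hsv[...,0]=(hsv[...,0].astype(int)+90)%180   # red -> 90
    m=cv2.inRange(hsv,lo,hi); k=np.zeros_like(m); x0,y0,x1,y1=win; k[y0:y1,x0:x1]=255; m&=k
    c=max(cv2.findContours(m,cv2.RETR_EXTERNAL,cv2.CHAIN_APPROX_NONE)[0],key=cv2.contourArea)
    return cv2.convexHull(c)[:,0],c[:,0],m
def circ(p,r=None):
    c0=p.mean(0)
    if r: s=least_squares(lambda c:np.hypot(*(p-c).T)-r,c0,loss='soft_l1',f_scale=.001).x; return s
    s=least_squares(lambda c:np.hypot(*(p-c[:2]).T)-c[2],[*c0,.045],loss='soft_l1',f_scale=.001).x; return s
RED=((80,120,50),(100,255,255)); GRN=((130,80,40),(175,255,255))
E
python3 - <<'E'
from h import *
t=imaging.grab_frame('top'); s=imaging.grab_frame('scene')
for n,f,wf,wg in (('top',t,(250,190,300,240),(200,122,250,170)),('scene',s,(265,205,320,250),(260,280,325,325))):
    h,c,m=blob(f,*RED,wf)
    p=plane(f,h,.022); print(n,'foot',len(h),circ(p),p.min(0),p.max(0))
    h,c,m=blob(f,*GRN,wg)
    p=plane(f,h,.001); print(n,'spot',circ(p),p.min(0),p.max(0))
# rack: dark mask
hsv=cv2.cvtColor(t['color'],cv2.COLOR_RGB2HSV)
im=t['color'][100:270,120:440]; cv2.imwrite('pics/c1.png',cv2.resize(im,None,fx=2.5,fy=2.5,interpolation=cv2.INTER_CUBIC)[:,:,::-1])
E
```

```text
top foot 21 [0.4839459  0.0331407  0.04367478] [ 0.44013772 -0.00969024] [0.52338475 0.0760933 ]
top spot [0.68546727 0.16200173 0.04946643] [0.6365694  0.11209788] [0.73158344 0.21167928]
scene foot 20 [0.49770668 0.03938883 0.05321473] [ 0.4362584  -0.01156596] [0.55235753 0.0907426 ]
scene spot [0.6801952  0.15953386 0.04514792] [0.63618982 0.1123691 ] [0.69889935 0.20341282]
```

View pics/c1.png

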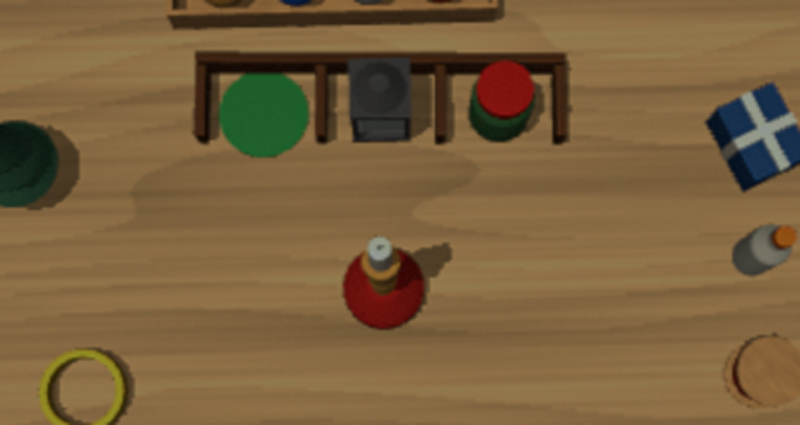

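```bash
cat >> h.py <<'E'
def pose(xyz,head,tilt):
    h=np.radians(head); return np.array(xyz,float),R.from_euler('xyz',[np.pi,-np.radians(tilt),h])
def rows(*targets):
    s=observe(); p0=np.array(s['position']); R0=R.from_euler('xyz',s['tool_rot'])
    for xyz,head,tilt in targets:
        p,Rt=pose(xyz,head,tilt); d=R0.inv().apply(p-p0); w=(R0.inv()*Rt).as_rotvec(degrees=True)
        print(np.round(d,4),np.round(w,1),'dist',round(np.linalg.norm(d),3))
E
python3 - <<'E'
from h import *
print([a for a in dir(bot) if a[0]!='_'])
t=imaging.grab_frame('top')
q=np.array([(203,141),(321,141),(440,142),(561,143),(210,72),(555,74)])/2.5+[120,100]
print(plane(t,q,.04))
others={'glue':(785,237,.13),'tape':(85,392,.024),'tree':(20,160,.09),'spool':(768,370,.058)}
for k,(x,y,z) in others.items(): print(k,plane(t,[x/2.5+120,y/2.5+100],z))
rows(((.30,-.30,.25),30,20),((.37,-.05,.20),30,20))
E
```

```text
['IKError', 'job_done', 'tcp_to_grasp']
[[ 0.64403908  0.22161474]
 [ 0.64094758  0.09530054]
 [ 0.63672076 -0.03229967]
 [ 0.63243403 -0.16226907]
 [ 0.72054678  0.21397585]
 [ 0.70938498 -0.15920744]]
glue [[ 0.50846045 -0.36787229]]
tape [[0.38014878 0.34814772]]
tree [[0.61540813 0.4013116 ]]
spool [[ 0.38206031 -0.36284603]]
[ 0.2074 -0.2547 -0.0188] [  2.5  19.9 -14.1] dist 0.329
[ 0.3426 -0.4763  0.0313] [  2.5  19.9 -14.1] dist 0.588
```

Call:
send_rows(
  plan="0.035 -0.035 -0.01 0 3 -2 0.05; 0.07 -0.07 -0.015 0 6 -4 0.05; 0.1 -0.105 -0.018 1 9 -6 0.05; 0.13 -0.14 -0.018 1 12 -8 0.05; 0.16 -0.18 -0.018 1.5 14 -10 0.05; 0.185 -0.22 -0.018 2 16 -12 0.05; 0.207 -0.255 -0.018 2.5 20 -14 0.05; 0.207 -0.255 -0.018 2.5 20 -14 0.05; 0.207 -0.255 -0.018 2.5 20 -14 0.05",
)

```text
clock: 1.0
position: [0.3002, -0.2944, 0.2493]
tool_rot: [-3.139, -0.351, 0.525]
force: [2.3, -2.3, 1.8]
grip_width: 0.0498
finger_force: 0.0
```

```bash
python3 - <<'E'
from h import *
s=observe(); print(s['clock'],s['position'],np.degrees(s['tool_rot']),s['qpos'],s['force'],s['grip_width'])
rows(((.407,-.031,.15),40,20),((.407,-.031,.05),40,20),((.407,-.031,.008),40,20))
E
```

```text
1.0 [ 0.30022696 -0.29444058  0.24930064] [-179.86948393  -20.13721172   30.08215563] [ 1.21392624  0.18981805 -0.3542808   2.12525261 -0.39029132  0.81518374
  0.0883541 ] [ 2.33406998 -2.2608886   1.79131479] 0.04980308171597027
[ 0.1765 -0.174   0.1709] [ 3.3 -0.1 -9.3] dist 0.301
[ 0.1421 -0.1738  0.2648] [ 3.3 -0.1 -9.3] dist 0.347
[ 0.1276 -0.1737  0.3042] [ 3.3 -0.1 -9.3] dist 0.373
```

Call:
send_rows(
  plan="0.02 -0.02 0.02 0 0 -1 0.05; 0.045 -0.045 0.043 1 0 -3 0.05; 0.07 -0.07 0.068 1 0 -4 0.05; 0.095 -0.095 0.092 2 0 -5 0.05; 0.12 -0.12 0.116 2 0 -7 0.05; 0.145 -0.145 0.14 3 0 -8 0.05; 0.177 -0.174 0.171 3.3 0 -9.3 0.05; 0.177 -0.174 0.171 3.3 0 -9.3 0.05; 0.177 -0.174 0.171 3.3 0 -9.3 0.05",
)

```text
clock: 1.75
position: [0.4087, -0.0328, 0.1488]
tool_rot: [-3.141, -0.351, 0.7]
force: [-0.4, 0.0, -0.3]
grip_width: 0.05
finger_force: 0.0
```

```bash
python3 - <<'E'
from h import *
s=observe(); print(s['clock'],s['position'],np.degrees(s['tool_rot']),s['qpos'],s['force'],s['grip_width'])
rows(((.407,-.031,.05),40,20),((.407,-.031,.008),40,20),((.44,-.003,.008),40,20))
f=imaging.grab_frame('wrist'); cv2.imwrite('pics/w1.png',f['color'][:,:,::-1])
E
```

```text
1.75 [ 0.40874537 -0.03276555  0.14876595] [-179.98944685  -20.12775586   40.11576452] [ 0.5994609   0.30148677 -0.53418409  2.37400613 -0.36928649  0.27701128
 -0.42233482] [-0.40736321  0.00230932 -0.28458003] 0.04997055525260591
[-0.0342 -0.0025  0.0927] [-0.1 -0.1  0.1] dist 0.099
[-0.0486 -0.0025  0.1321] [-0.1 -0.1  0.1] dist 0.141
[-0.008  -0.0026  0.147 ] [-0.1 -0.1  0.1] dist 0.147
```

View pics/w1.png

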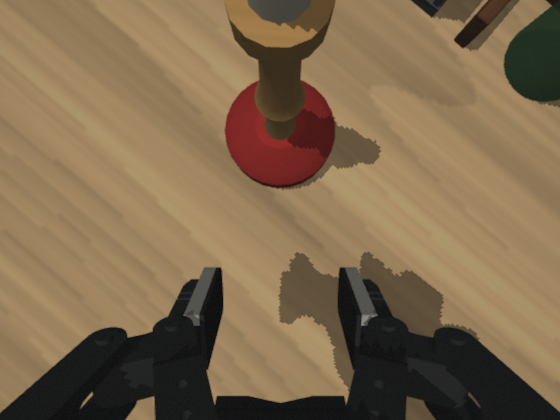

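The wrist view shows the foot centred at about (280,135), in line with the midpoint between the fingers (column 280). Descending next.

Call:
send_rows(
  plan="-0.008 0 0.022 0 0 0 0.05; -0.016 0 0.045 0 0 0 0.05; -0.025 -0.001 0.07 0 0 0 0.05; -0.034 -0.0025 0.093 0 0 0 0.05; -0.034 -0.0025 0.093 0 0 0 0.05; -0.034 -0.0025 0.093 0 0 0 0.05",
)

```text
clock: 2.3
position: [0.4014, -0.0394, 0.08]
tool_rot: [-3.122, -0.341, 0.693]
force: [-0.0, -0.5, 0.1]
grip_width: 0.0499
finger_force: 0.0
```

```bash
python3 - <<'E'
from h import *
s=observe(); print(s['clock'],s['position'],np.degrees(s['tool_rot']),s['qpos'],s['force'],s['grip_width'])
rows(((.407,-.031,.008),40,20),((.44,-.003,.008),40,20))
E
```

```text
2.3 [ 0.40139317 -0.03943195  0.07997331] [-178.90070828  -19.56130138   39.70820979] [ 0.38155287  0.45587347 -0.26099646  2.42798625 -1.21445485  0.16419857
  0.47742128] [-0.01676467 -0.5033539   0.09368116] 0.049903350979400705
[-0.015  -0.0015  0.0711] [-1.   0.4 -0.3] dist 0.073
[ 0.0258 -0.0017  0.0856] [-1.   0.4 -0.3] dist 0.089
```

```bash
python3 - <<'E'
from h import *
rows(((.42,-.08,.15),65,20),((.45,-.04,.15),65,20))
E
```

```text
[ 0.0125  0.0417 -0.0707] [  7.5   0.2 -23.8] dist 0.083
[ 0.0583  0.0305 -0.0542] [  7.5   0.2 -23.8] dist 0.085
```

Call:
send_rows(
  plan="0 0.01 -0.025 0 0 -3 0.05; 0.005 0.02 -0.05 2 0 -8 0.05; 0.0125 0.042 -0.07 4 0 -13 0.05; 0.0125 0.042 -0.07 6 0 -18 0.05; 0.0125 0.042 -0.07 7.5 0 -24 0.05; 0.035 0.036 -0.062 7.5 0 -24 0.05; 0.058 0.0305 -0.054 7.5 0 -24 0.05; 0.058 0.0305 -0.054 7.5 0 -24 0.05; 0.058 0.0305 -0.054 7.5 0 -24 0.05",
)

```text
clock: 3.05
position: [0.4497, -0.0392, 0.1499]
tool_rot: [-3.141, -0.346, 1.14]
force: [-0.2, -1.2, 0.4]
grip_width: 0.0497
finger_force: 0.0
```

```bash
python3 - <<'E'
from h import *
s=observe(); print(s['clock'],s['position'],np.degrees(s['tool_rot']),s['qpos'],s['force'],s['grip_width'])
rows(((.45,-.04,.05),65,20),((.45,-.04,.01),65,20))
E
```

```text
3.05 [ 0.44970047 -0.03921564  0.14988652] [-179.93870041  -19.82869908   65.29464168] [ 0.13247493  0.38088307  0.07896273  2.19485705 -0.68710802  0.60029753
  0.35394938] [-0.20893796 -1.19287625  0.35882961] 0.04965146666411384
[-0.0344  0.0007  0.0938] [-0.2  0.2  0.3] dist 0.1
[-0.048   0.0007  0.1314] [-0.2  0.2  0.3] dist 0.14
```

Call:
send_rows(
  plan="-0.008 0 0.022 0 0 0 0.05; -0.016 0 0.045 0 0 0 0.05; -0.025 0 0.07 0 0 0 0.05; -0.034 0 0.093 0 0 0 0.05; -0.041 0 0.112 0 0 0 0.05; -0.048 0 0.13 0 0 0 0.05; -0.048 0 0.131 0 0 0 0.05; -0.048 0 0.131 0 0 0 0.05",
)

```text
clock: 3.72
position: [0.4482, -0.0408, 0.0099]
tool_rot: [-3.138, -0.346, 1.136]
force: [-0.4, -0.3, 0.1]
grip_width: 0.0502
finger_force: 0.0
```

```bash
python3 - <<'E'
from h import *
s=observe(); print(s['clock'],s['position'],np.degrees(s['tool_rot']),s['qpos'],s['force'],s['grip_width'])
f=imaging.grab_frame('wrist'); cv2.imwrite('pics/w2.png',f['color'][:,:,::-1])
rows(((.465,-.01,.01),65,20))
E
```

```text
3.7167 [ 0.44818887 -0.04083141  0.0098574 ] [-179.7948659   -19.81141678   65.074113  ] [ 0.35833135  0.68711087 -0.20208258  2.23815977 -0.95965758  0.25686699
  0.70753591] [-0.38437662 -0.2617249   0.061196  ] 0.050239676359974006
[0.0324 0.0019 0.0123] [-0.2  0.2  0.1] dist 0.035
```

View pics/w2.png

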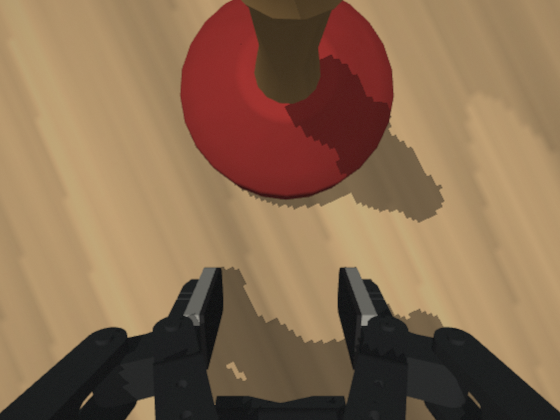

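The foot is centred at about column 287, so it's lined up. Closing in on it.

Call:
send_rows(
  plan="0.008 0.001 0.003 0 0 0 0.05; 0.015 0.002 0.0055 0 0 0 0.05; 0.021 0.002 0.0076 0 0 0 0.05; 0.025 0.002 0.0091 0 0 0 0.05; 0.028 0.002 0.0102 0 0 0 0.05; 0.031 0.002 0.0113 0 0 0 0.05; 0.034 0.002 0.0124 0 0 0 0.05; 0.037 0.002 0.0135 0 0 0 0.05; 0.04 0.002 0.0146 0 0 0 0.05; 0.043 0.002 0.0157 0 0 0 0.05",
)

```text
clock: 4.6
position: [0.47, 0.0008, 0.0098]
tool_rot: [-3.14, -0.345, 1.138]
force: [-1.6, -2.4, 1.0]
grip_width: 0.05
finger_force: 1.8
```

```bash
python3 - <<'E'
from h import *
s=observe(); print(s['clock'],s['position'],np.degrees(s['tool_rot']),s['qpos'],s['force'])
t=imaging.grab_frame('top'); h,c,m=blob(t,*RED,(245,150,310,240)); p=plane(t,h,.022);print(circ(p),p.min(0),p.max(0),circ(p,.044))
f=imaging.grab_frame('wrist'); cv2.imwrite('pics/w3.png',f['color'][:,:,::-1])
E
```

```text
4.6 [0.46997617 0.00084857 0.00979389] [-179.91119739  -19.77720434   65.21340022] [ 0.25328634  0.69199208 -0.20253112  2.21646228 -0.99425845  0.23660706
  0.64146194] [-1.55321979 -2.35899165  1.03514514]
[0.48738113 0.04136109 0.04341762] [ 0.44315244 -0.00174377] [0.52637797 0.08399479] [0.48754521 0.04141533]
```

View pics/w3.png

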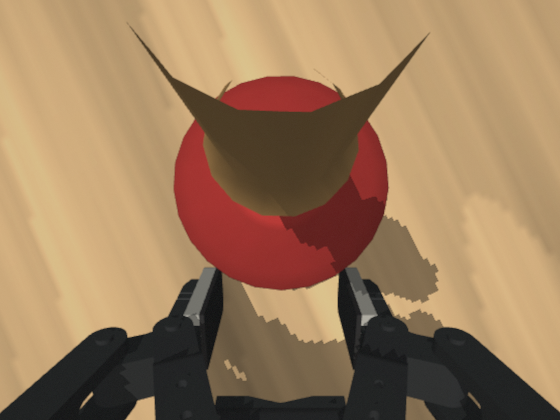

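```bash
python3 - <<'E'
from h import *
s=observe();f=imaging.grab_frame('wrist');T=np.array(f['tool_from_camera']);print(T)
print(R.from_euler('xyz',s['tool_rot']).apply(T[:3,3])+s['position'])
im=imaging.grab_frame('scene'); cv2.imwrite('pics/s3.png',cv2.resize(im['color'][20:270,160:440],None,fx=2.4,fy=2.4)[:,:,::-1])
E
```

```text
[[ 5.00435581e-04 -9.49639799e-01 -3.13343265e-01  7.98343535e-02]
 [ 9.99999851e-01  5.42990553e-04 -4.85408013e-05  1.13549881e-03]
 [ 2.16238710e-04 -3.13343194e-01  9.49639930e-01 -1.41819259e-01]
 [ 0.00000000e+00  0.00000000e+00  0.00000000e+00  1.00000000e+00]]
[0.48264526 0.02539303 0.17033942]
```

View pics/s3.png

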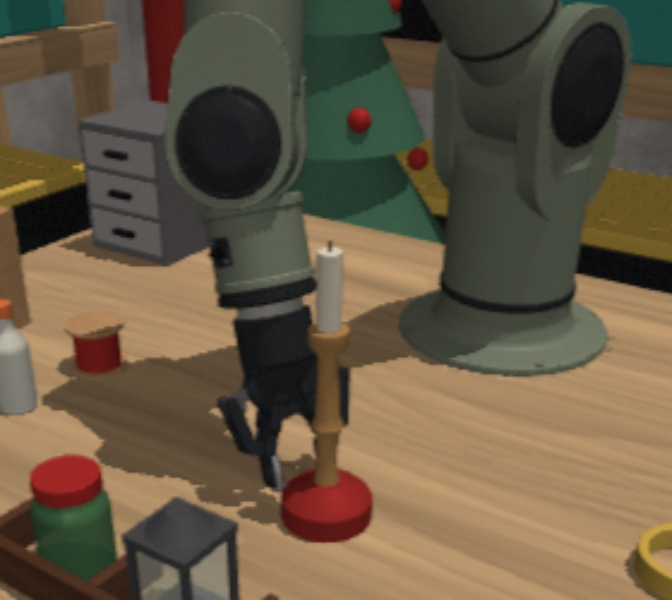

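The scene view shows the fingers touching only the foot, with the hand leaning back well clear of the shaft. Pushing diagonally.

Call:
send_rows(
  plan="0.003 0.001 0.0011 0 0 0 0.05; 0.007 0.0022 0.0025 0 0 0 0.05; 0.012 0.0037 0.0044 0 0 0 0.05; 0.0175 0.0055 0.0064 0 0 0 0.05; 0.023 0.0072 0.0084 0 0 0 0.05; 0.0285 0.009 0.0104 0 0 0 0.05; 0.034 0.0107 0.0124 0 0 0 0.05; 0.0395 0.0124 0.0144 0 0 0 0.05; 0.045 0.0141 0.0164 0 0 0 0.05; 0.05 0.0157 0.0182 0 0 0 0.05",
)

```text
clock: 5.63
position: [0.5069, 0.0433, 0.0097]
tool_rot: [-3.14, -0.346, 1.139]
force: [-2.4, -2.8, 2.5]
grip_width: 0.0499
finger_force: 2.0
```

```bash
cat > look.py <<'E'
from h import *
s=observe(); print(s['clock'],s['position'],np.degrees(s['tool_rot']).round(1),s['qpos'].round(2) if hasattr(s['qpos'],'round') else s['qpos'],s['force'])
t=imaging.grab_frame('top'); h,c,m=blob(t,*RED,(205,120,290,240)); p=plane(t,h,.022);print(circ(p),p.min(0),p.max(0))
E
python3 look.py
```

```text
5.6333 [0.50687183 0.04334054 0.00966113] [-179.9  -19.8   65.3] [ 0.11  0.71 -0.14  2.15 -0.99  0.26  0.53] [-2.37335493 -2.7950341   2.50197836]
[0.52380273 0.08347223 0.04363466] [0.48151709 0.04024342] [0.56586385 0.1262402 ]
```

Call:
send_rows(
  plan="0.003 0.001 0.0011 0 0 0 0.05; 0.007 0.0022 0.0025 0 0 0 0.05; 0.012 0.0037 0.0044 0 0 0 0.05; 0.0175 0.0055 0.0064 0 0 0 0.05; 0.023 0.0072 0.0084 0 0 0 0.05; 0.0285 0.009 0.0104 0 0 0 0.05; 0.034 0.0107 0.0124 0 0 0 0.05; 0.0395 0.0124 0.0144 0 0 0 0.05; 0.045 0.0141 0.0164 0 0 0 0.05; 0.05 0.0157 0.0182 0 0 0 0.05",
)

```text
clock: 6.52
position: [0.5434, 0.0851, 0.0095]
tool_rot: [-3.14, -0.346, 1.139]
force: [-3.9, -3.9, 4.0]
grip_width: 0.0503
finger_force: 2.5
```

```bash
python3 look.py
```

```text
6.5167 [0.54338409 0.08512233 0.00946627] [-179.9  -19.8   65.3] [-0.03  0.73 -0.07  2.07 -0.98  0.3   0.42] [-3.91025444 -3.88525698  3.96253758]
[0.56018168 0.12548142 0.04362925] [0.51538049 0.08504869] [0.60283153 0.1687318 ]
```

Call:
send_rows(
  plan="0.003 0.0011 0.0011 0 0 0 0.05; 0.007 0.0027 0.0025 0 0 0 0.05; 0.012 0.0046 0.0044 0 0 0 0.05; 0.0175 0.0067 0.0064 0 0 0 0.05; 0.023 0.0088 0.0084 0 0 0 0.05; 0.0285 0.011 0.0104 0 0 0 0.05; 0.034 0.013 0.0124 0 0 0 0.05; 0.0395 0.0152 0.0144 0 0 0 0.05; 0.0435 0.0167 0.0158 0 0 0 0.05; 0.046 0.0177 0.0167 0 0 0 0.05",
)

```text
clock: 7.4
position: [0.5799, 0.1223, 0.0092]
tool_rot: [-3.14, -0.346, 1.139]
force: [-3.3, -3.1, 3.3]
grip_width: 0.0501
finger_force: 2.5
```

```bash
python3 look.py; python3 - <<'E'
from h import *
rows(((.545,.115,.01),55,20),((.515,.145,.01),20,20),((.510,.163,.01),0,20),((.53,.163,.01),-2,20))
E
```

```text
7.4 [0.57989514 0.12225426 0.00924685] [-179.9  -19.8   65.3] [-0.15  0.76 -0.    1.98 -0.95  0.36  0.31] [-3.26278725 -3.11002938  3.30896002]
[0.5966463  0.16262955 0.04350681] [0.55398726 0.12231652] [0.63994165 0.20617771]
[-0.02   -0.0287 -0.0079] [-3.6  0.2  9.7] dist 0.036
[-0.0061 -0.0685 -0.0029] [-15.5   0.2  42.6] dist 0.069
[ 0.0073 -0.0806  0.002 ] [-22.3   0.2  61.4] dist 0.081
[ 0.0152 -0.0624  0.0048] [-23.    0.2  63.3] dist 0.064
```

```bash
python3 - <<'E'
from h import *
c=np.array([.5966,.1626])
T=[]
for r,h in ((.065,65),(.085,65),(.085,58.5),(.085,52),(.085,45.5),(.085,39),(.085,32.5),(.085,26),(.085,20),(.085,13),(.085,6),(.085,-2)):
    a=np.radians(h); T.append(((*(c-r*np.array([np.cos(a),np.sin(a)])),.01),h,20))
rows(*T)
E
```

```text
[-0.0201 -0.0021 -0.008 ] [-0.2  0.2  0.3] dist 0.022
[-0.039  -0.0022 -0.0148] [-0.2  0.2  0.3] dist 0.042
[-0.0384 -0.0118 -0.0146] [-2.4  0.2  6.4] dist 0.043
[-0.0368 -0.0213 -0.014 ] [-4.6  0.2 12.5] dist 0.045
[-0.0342 -0.0305 -0.0131] [-6.8  0.2 18.6] dist 0.048
[-0.0307 -0.0394 -0.0118] [-9.   0.2 24.7] dist 0.051
[-0.0262 -0.0478 -0.0102] [-11.2   0.2  30.8] dist 0.055
[-0.0209 -0.0556 -0.0082] [-13.5   0.2  36.9] dist 0.06
[-0.0152 -0.0621 -0.0062] [-15.5   0.2  42.6] dist 0.064
[-0.0079 -0.069  -0.0035] [-17.9   0.2  49.2] dist 0.07
[ 0.0002 -0.0748 -0.0006] [-20.3   0.2  55.8] dist 0.075
[ 0.0102 -0.0801  0.003 ] [-23.    0.2  63.3] dist 0.081
```

Call:
send_rows(
  plan="-0.020 -0.002 -0.008 0 0 0 0.05; -0.039 -0.002 -0.0148 0 0 0 0.05; -0.0384 -0.012 -0.0146 -2.4 0 6.4 0.05; -0.0368 -0.0213 -0.014 -4.6 0 12.5 0.05; -0.0342 -0.0305 -0.0131 -6.8 0 18.6 0.05; -0.0307 -0.0394 -0.0118 -9 0.2 24.7 0.05; -0.0262 -0.0478 -0.0102 -11.2 0.2 30.8 0.05; -0.0209 -0.0556 -0.0082 -13.5 0.2 36.9 0.05; -0.0209 -0.0556 -0.0082 -13.5 0.2 36.9 0.05",
)

```text
clock: 8.2
position: [0.5392, 0.1302, 0.0382]
tool_rot: [-3.125, -0.295, 0.454]
force: [-0.0, 0.9, 0.4]
grip_width: 0.0501
finger_force: 0.0
```

```bash
python3 look.py; python3 - <<'E'
from h import *
c=np.array([.5966,.1626])
T=[]
for r,h in ((.085,20),(.085,13),(.085,6),(.085,-2),(.06,-2)):
    a=np.radians(h); T.append(((*(c-r*np.array([np.cos(a),np.sin(a)])),.01),h,20))
rows(*T)
E
```

```text
8.2 [0.53921579 0.13023181 0.03818842] [-179.   -16.9   26. ] [-0.43  0.65  0.16  2.16 -1.26  0.16 -0.19] [-0.01469027  0.89170095  0.43228778]
[0.59726988 0.16311407 0.04327712] [0.56040678 0.11975541] [0.64000814 0.20618655]
[-0.0257 -0.0138  0.0216] [-2.9  3.2  5.9] dist 0.036
[-0.024  -0.024   0.0223] [-5.1  3.2 12.5] dist 0.041
[-0.0212 -0.034   0.0233] [-7.3  3.2 19.2] dist 0.046
[-0.0165 -0.0448  0.0249] [-9.8  3.3 26.8] dist 0.054
[ 0.0046 -0.0328  0.0311] [-9.8  3.3 26.8] dist 0.045
```

```bash
cat >> h.py <<'E'
def rows2(*targets,tool=None):   # (xyz, back lean, lateral lean, heading) lean: fingers point forward/left of heading
    s=observe(); p0=np.array(s['position']); R0=R.from_euler('xyz',s['tool_rot'])
    for xyz,b,l,head in targets:
        z=np.array([np.tan(np.radians(b)),np.tan(np.radians(l)),-1]); z/=np.linalg.norm(z)
        y=np.cross(z,[1,0,0]); y/=np.linalg.norm(y); x=np.cross(y,z)
        Rt=R.from_euler('z',head,degrees=True)*R.from_matrix(np.c_[x,y,z])
        d=R0.inv().apply(np.array(xyz)-p0); w=(R0.inv()*Rt).as_rotvec(degrees=True)
        print(np.round(d,4),np.round(w,1),'dist',round(np.linalg.norm(d),3))
E
python3 - <<'E'
from h import *
rows2(((.505,.15,.06),12,10,12),((.505,.166,.06),12,10,-2),((.51,.166,.01),12,10,-2))
E
```

```text
[-0.0143 -0.0345 -0.0268] [ 5.2 -3.7 16.2] dist 0.046
[-0.0075 -0.0489 -0.0246] [ 1.6 -2.3 29.7] dist 0.055
[-0.0177 -0.0459  0.0245] [ 1.6 -2.3 29.7] dist 0.055
```

Call:
send_rows(
  plan="-0.008 -0.012 -0.014 2 -1.5 5 0.04; -0.0143 -0.0345 -0.0268 4 -3 10 0.04; -0.0143 -0.0345 -0.0268 5 -3.7 16 0.04; -0.01 -0.042 -0.026 3 -3 23 0.04; -0.0075 -0.049 -0.0246 1.6 -2.3 29.7 0.04; -0.0075 -0.049 -0.0246 1.6 -2.3 29.7 0.04; -0.0075 -0.049 -0.0246 1.6 -2.3 29.7 0.04",
)

```text
clock: 8.83
position: [0.5053, 0.1624, 0.0592]
tool_rot: [-2.965, -0.202, -0.069]
force: [0.3, -1.1, -0.4]
grip_width: 0.0398
finger_force: 0.0
```

```bash
python3 look.py; python3 - <<'E'
from h import *
rows2(((.505,.166,.06),12,10,-2),((.51,.166,.009),12,10,-2),((.53,.165,.009),12,10,-2))
E
```

```text
8.8333 [0.50527461 0.16236613 0.0592401 ] [-169.9  -11.6   -4. ] [-0.64  0.61  0.35  2.19 -1.23  0.29 -0.82] [ 0.28035527 -1.11784456 -0.42396328]
[0.59701858 0.16278847 0.04347956] [0.56608912 0.11975541] [0.64000814 0.20618655]
[-0.0007 -0.0042 -0.0001] [0.1 0.1 0.1] dist 0.004
[-0.006   0.0044  0.0501] [0.1 0.1 0.1] dist 0.051
[0.0136 0.0047 0.0542] [0.1 0.1 0.1] dist 0.056
```

Call:
send_rows(
  plan="-0.002 -0.001 0.013 0 0 0 0.04; -0.004 0.001 0.026 0 0 0 0.04; -0.005 0.003 0.039 0 0 0 0.04; -0.006 0.0044 0.05 0 0 0 0.04; -0.006 0.0044 0.05 0 0 0 0.04; -0.006 0.0044 0.05 0 0 0 0.04",
)

```text
clock: 9.38
position: [0.5145, 0.1663, 0.0144]
tool_rot: [-2.97, -0.191, -0.072]
force: [-0.2, -0.2, 0.3]
grip_width: 0.0401
finger_force: 0.0
```

```bash
python3 look.py; python3 - <<'E'
from h import *
rows2(((.51,.166,.009),12,10,-2),((.545,.165,.009),12,10,-2),((.555,.165,.009),12,10,-2),((.595,.1633,.009),12,10,-2))
f=imaging.grab_frame('wrist'); cv2.imwrite('pics/w4.png',f['color'][:,:,::-1])
E
```

```text
9.3833 [0.51448601 0.16625996 0.01437835] [-170.2  -10.9   -4.1] [-0.48  0.69  0.13  2.16 -1.26  0.16 -0.77] [-0.15897786 -0.19891844  0.3185151 ]
[0.59748812 0.16306628 0.04315468] [0.5688316  0.11975541] [0.64000814 0.20618655]
[-0.0053  0.0018  0.0046] [ 0.4  0.7 -0.1] dist 0.007
[0.0291 0.0014 0.0114] [ 0.4  0.7 -0.1] dist 0.031
[0.0389 0.001  0.0134] [ 0.4  0.7 -0.1] dist 0.041
[0.0782 0.0012 0.0211] [ 0.4  0.7 -0.1] dist 0.081
```

View pics/w4.png

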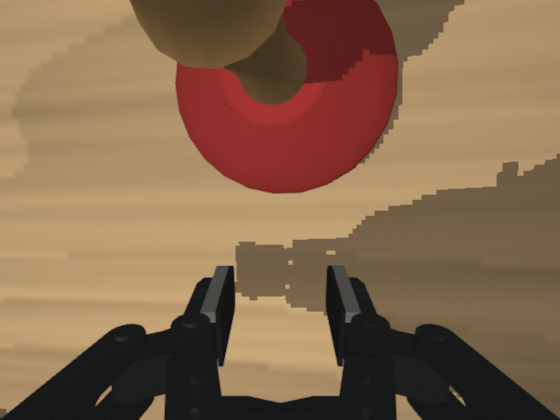

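The wrist view shows the foot centred at about (285,85), straight ahead of the finger gap (columns 235–327). Easing forward and lower.

Call:
send_rows(
  plan="0.006 0.001 0.003 0 0 0 0.04; 0.012 0.001 0.006 0.1 0.1 0 0.04; 0.018 0.001 0.0085 0.2 0.4 0 0.04; 0.023 0.001 0.0105 0.4 0.7 0 0.04; 0.023 0.001 0.0105 0.4 0.7 0 0.04; 0.023 0.001 0.0105 0.4 0.7 0 0.04",
)

```text
clock: 9.98
position: [0.5387, 0.1662, 0.0086]
tool_rot: [-2.961, -0.203, -0.075]
force: [-0.1, -0.3, -0.2]
grip_width: 0.0402
finger_force: 0.0
```

```bash
python3 look.py; python3 - <<'E'
from h import *
rows2(((.545,.165,.009),12,9,-2),((.555,.165,.009),12,8,-2),((.595,.1635,.009),14,6,-2))
E
```

```text
9.9833 [0.53873833 0.16619587 0.00855243] [-169.7  -11.6   -4.3] [-0.46  0.72  0.13  2.11 -1.25  0.17 -0.77] [-0.08331309 -0.34058071 -0.22691241]
[0.6012389  0.1939088  0.01618926] [0.58283844 0.17917583] [0.62417481 0.20618655]
[0.0066 0.0009 0.0008] [-1.1  0.  -0.4] dist 0.007
[0.0163 0.0005 0.0029] [-2.   0.1 -0.6] dist 0.017
[0.0555 0.0005 0.011 ] [-4.   2.1 -1.1] dist 0.057
```

Call:
send_rows(
  plan="0.004 0 0.0008 0 0 0 0.04; 0.008 0 0.0015 0 0 0 0.04; 0.012 0 0.0023 0 0 0 0.04; 0.016 0 0.0031 0 0 0 0.04; 0.02 0 0.0039 0 0 0 0.04; 0.025 0 0.0048 0 0 0 0.04; 0.03 0 0.0058 0 0 0 0.04; 0.035 0 0.0068 0 0 0 0.04; 0.04 0 0.0078 0 0 0 0.04; 0.044 0 0.0086 0 0 0 0.04",
)

```text
clock: 10.87
position: [0.584, 0.1646, 0.0092]
tool_rot: [-2.962, -0.203, -0.074]
force: [-1.7, -0.3, -0.7]
grip_width: 0.0402
finger_force: 1.1
```

```bash
python3 look.py; python3 - <<'E'
from h import *
t=imaging.grab_frame('top');s=imaging.grab_frame('scene'); f=imaging.grab_frame('wrist')
a=cv2.resize(t['color'][100:240,170:350],(400,311)); b=cv2.resize(s['color'][100:350,200:380],(400,556))
c=cv2.resize(f['color'],(400,289))
out=np.zeros((600,800,3),np.uint8); out[:311,:400]=a; out[311:,:400]=c; out[:556,400:]=b
cv2.imwrite('pics/m5.png',out[:,:,::-1])
h,cc,m=blob(s,*RED,(240,200,330,330)); p=plane(s,h,.022); print('scene',p.min(0),p.max(0))
E
```

```text
10.8667 [0.58404854 0.16460051 0.0091953 ] [-169.7  -11.6   -4.3] [-0.52  0.77  0.27  2.01 -1.16  0.3  -0.87] [-1.65510456 -0.29901631 -0.71987961]
[0.64279929 0.19205248 0.01515185] [0.63549906 0.1896873 ] [0.66036599 0.20604442]
scene [0.58716483 0.11881108] [0.69388013 0.21984464]
```

View pics/m5.png

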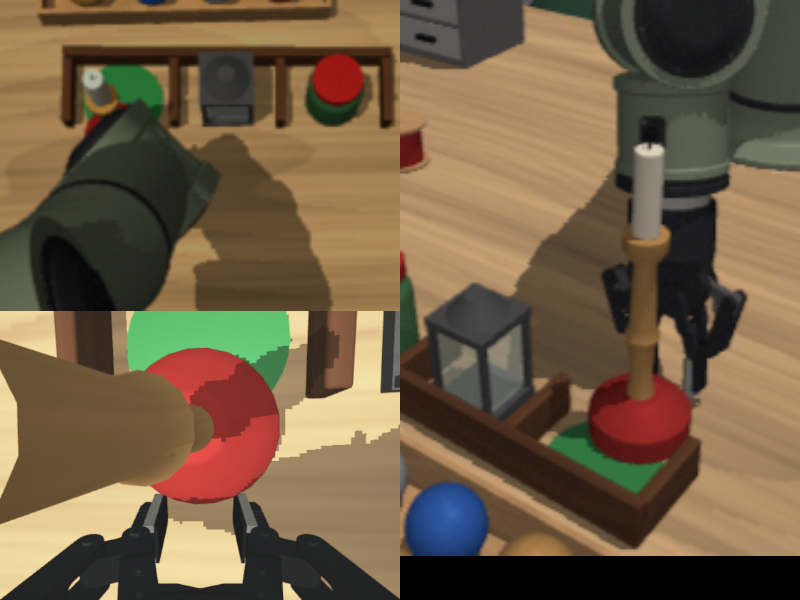

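The composite shows the foot entering the stall upright, at about (203,425) in the wrist panel. That is roughly 5 mm left of the stall's middle, and the hand is clear of the shaft. Continuing with a slight drift to the right.

Call:
send_rows(
  plan="0.003 0 0.0006 0 0 0 0.04; 0.007 0.0005 0.0014 0 0 0 0.04; 0.011 0.001 0.0022 0 0 0 0.04; 0.0155 0.001 0.0031 0 0 0 0.04; 0.02 0.0015 0.004 0 0 0 0.04; 0.0245 0.002 0.0049 0 0 0 0.04; 0.029 0.002 0.0058 0 0 0 0.04; 0.033 0.0025 0.0066 0 0 0 0.04; 0.037 0.003 0.0074 0 0 0 0.04; 0.04 0.003 0.008 0 0 0 0.04",
)

```text
clock: 11.9
position: [0.6245, 0.1599, 0.009]
tool_rot: [-2.962, -0.203, -0.074]
force: [-3.9, 1.0, 1.5]
grip_width: 0.0401
finger_force: 1.9
```

```bash
python3 look.py
```

```text
11.9 [0.62454112 0.15985706 0.00902057] [-169.7  -11.6   -4.3] [-0.54  0.82  0.35  1.91 -1.1   0.39 -0.93] [-3.89270508  0.96479622  1.49403072]
[0.71943143 0.21195402 0.02793305] [0.69967978 0.19220237] [0.69967978 0.19220237]
```

Call:
send_rows(
  plan="0.0015 0 0.0003 0 0 0 0.04; 0.003 0 0.0006 0 0 0 0.04; 0.0045 0 0.0009 0 0 0 0.04; 0.006 0 0.0012 0 0 0 0.04; 0.0075 0 0.0015 0 0 0 0.04; 0.009 0 0.0018 0 0 0 0.04; 0.01 0 0.002 0 0 0 0.04",
)

```text
clock: 12.53
position: [0.6344, 0.1596, 0.0091]
tool_rot: [-2.961, -0.203, -0.074]
force: [-2.4, 0.5, 0.8]
grip_width: 0.0399
finger_force: 1.6
```

Call:
send_rows(
  plan="0.001 0 0.0002 0 0 0 0.04; 0.002 0 0.0004 0 0 0 0.04; 0.003 0 0.0006 0 0 0 0.04",
)

```text
clock: 12.78
position: [0.6374, 0.1595, 0.0092]
tool_rot: [-2.961, -0.203, -0.074]
force: [-2.7, 0.4, 0.3]
grip_width: 0.0398
finger_force: 1.6
```

Call:
send_rows(
  plan="0.001 0 0.0002 0 0 0 0.04; 0.002 0 0.0004 0 0 0 0.04; 0.003 0 0.0006 0 0 0 0.04",
)

```text
clock: 13.03
position: [0.6388, 0.1597, 0.0087]
tool_rot: [-2.961, -0.2, -0.073]
force: [-20.2, -1.5, 12.5]
grip_width: 0.0401
finger_force: 10.0
```

```bash
python3 - <<'E'
from h import *
s=imaging.grab_frame('scene'); f=imaging.grab_frame('wrist')
out=np.zeros((450,800,3),np.uint8); out[:300,:400]=cv2.resize(f['color'],(400,300)); out[:,400:]=cv2.resize(s['color'][180:360,220:380],(400,450))
cv2.imwrite('pics/m6.png',out[:,:,::-1]); print(observe()['position'],observe()['force'])
E
```

```text
[0.63872871 0.15969586 0.00875755] [-15.02345165  -0.48394296   8.5909327 ]
```

View pics/m6.png

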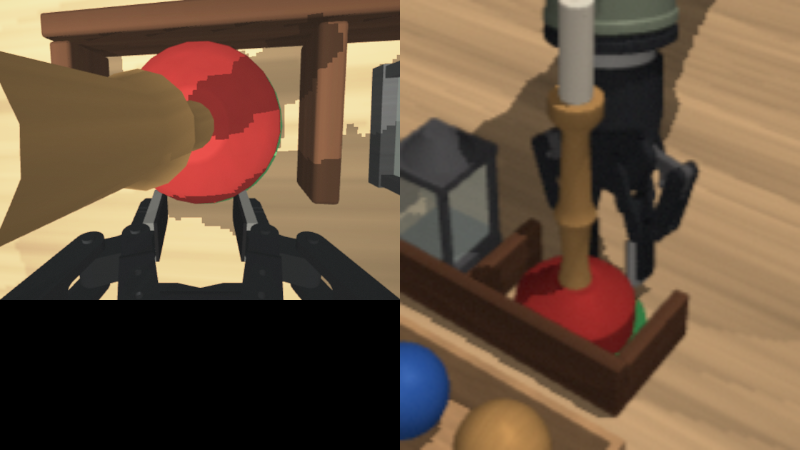

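The foot is against the back board: the force jumped to 20 N and the view shows it home, roughly centred and upright. Backing off now.

Call:
send_rows(
  plan="-0.003 0 -0.0006 0 0 0 0.04; -0.008 0 -0.0016 0 0 0 0.04; -0.015 0 -0.003 0 0 0 0.04; -0.025 0 -0.005 0 0 0 0.04; -0.035 0 -0.007 0 0 0 0.04; -0.045 0 -0.009 0 0 0 0.04; -0.06 0 -0.018 0 0 0 0.04; -0.075 0 -0.03 0 0 0 0.04; -0.075 0 -0.03 0 0 0 0.04; -0.075 0 -0.03 0 0 0 0.04",
)

```text
clock: 13.97
position: [0.5606, 0.16, 0.0237]
tool_rot: [-2.961, -0.204, -0.075]
force: [0.5, 0.7, -0.1]
grip_width: 0.0404
finger_force: 0.0
```

```bash
python3 - <<'E'
from h import *
s=observe(); print(s['clock'],s['position'],s['force'])
t=imaging.grab_frame('top'); h,c,m=blob(t,*RED,(195,115,255,180)); p=plane(t,h,.022);print(circ(p,.0437),circ(p),p.min(0),p.max(0))
sc=imaging.grab_frame('scene')
out=np.zeros((450,800,3),np.uint8); out[:,:400]=cv2.resize(t['color'][90:225,180:300],(400,450)); out[:,400:]=cv2.resize(sc['color'][110:350,140:353],(400,450))
cv2.imwrite('pics/m7.png',out[:,:,::-1])
E
```

```text
13.9667 [0.56063644 0.15996835 0.0236823 ] [ 0.45387866  0.69954899 -0.13173865]
[0.68623434 0.15869486] [0.68629474 0.1586314  0.0434048 ] [0.64266472 0.11590542] [0.7300827  0.20046985]
```

View pics/m7.png

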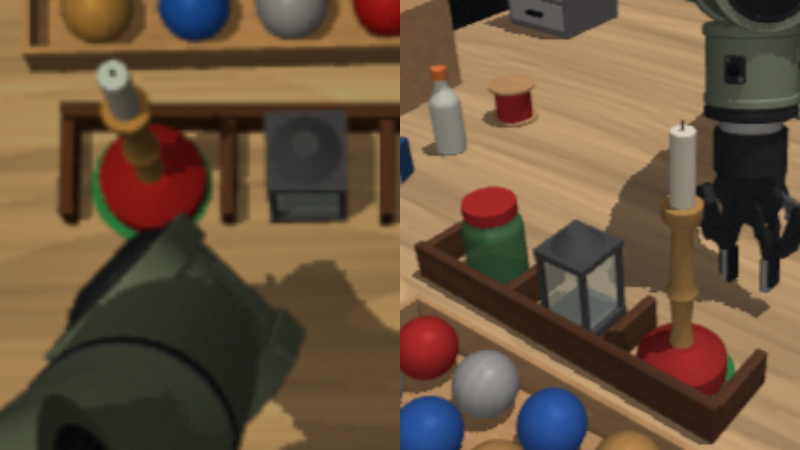

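The candlestick stands upright in the green-disc stall at (0.686, 0.159), against about (0.685, 0.161) for the spot. The robot is clear of it and the other things haven't moved.

```bash
python3 -c "from workcell import bot; print(bot.job_done())"
```

```text
the job is handed in; nothing more can be done
None
```

The candlestick was pushed by its foot into the green-disc stall until it rested against the back board. It stands upright there, about 1 mm in x and 2 mm in y from the disc's centre as measured in the top camera, and the job is handed in; no verdict came back.

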